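# Third hand at the sprung fence

### The job

Pick up the ribbed bracket, stand it on the little machine bed with its tall flat back facing the fence, and press it squarely and centrally against the fence with a steady push of about 10 N, so that I can screw it down. Finish while still holding it there: keep pushing, do not let go. Never push the sprung fence right back to its end stop, and leave the other things lying about where they are.

Things in the scene. Friction and masses are not known exactly. Their poses are not given: they have to be found in the camera images.
- bed: Small machine bed, fixed on the bench: plywood on an aluminium plate, 240 (x) x 200 (y) x 30 mm high; pose differs each time. Origin: centre of its underside, z up, top at z = +30 mm. +x points to the fence near one 200 mm edge; the top is free from x = -120 to +45 mm. Behind the fence a fixed dark steel block, 160 mm long, 30 mm high above the top, from x = +88 to +118 mm.
- fence: Aluminium fence bar across the bed, 140 mm long, 12 thick, 30 high, dark line at mid length. Origin: bottom middle of its pressing face (looks to bed -x); axes as the bed's; at rest at bed x = +45, y = 0, z = +30 mm. It slides back along bed +x on springs, in all 1.5 N per mm without preload (10 N: 6.7 mm); end stop at 16 mm (24 N). Springs back when released.
- bracket: Ribbed bracket, loose, aluminium, 170 to 340 g, on the bench left or right of the bed. Origin: centre of the foot's underside, z up. Foot 60 (x) x 80 (y) x 8 mm, two dark slots; back plate 8 mm thick, 80 wide, 55 high along the +x edge, its flat outer face at x = +30 mm; middle rib 12 mm thick (across y), x -30 to +22, z 8 to 50 mm, good to grip across its thickness.
- bracket_back (a point): Point on the bracket, middle of the outer (flat) face of its back plate, 15 mm above its underside: at x = +30, y = 0, z = +15 mm in the bracket's frame. This face goes against the fence.
- angle: Bystander: smaller plain aluminium angle without a rib, foot 60 x 50 x 6 mm, upright 6 mm thick and 40 mm high; stands on the side of the bed where the bracket is not. Origin at the centre of its underside.
- motor: Bystander: square motor standing on its end, 56 x 56 x 58 mm with a thin shaft pointing up to 80 mm. Origin at the centre of its underside.
- screwdriver: Bystander: screwdriver lying on the bench, 180 mm long, black handle.
Not all that is in view belongs to the job. Leave any purple, red or yellow look-alike of the bracket alone.

How it is judged:
At the end, for the whole second after the job is handed in: Held by the robot's fingers, the bracket stands on the bed (its underside within 3 mm of the bed top, tilted less than 3.4 degrees), its flat back square to the fence within 3.4 degrees and centred on it within 10 mm, pressing the fence with 6 to 14 N, steadily and at rest, through the last second (contact force between bracket and fence between 6 and 14 N and x of bracket_back in the frame of bed above 0.047 m and y of bracket_back in the frame of bed between -0.01 and 0.01 m and z of bracket in the frame of bed between 0.027 and 0.033 m and angle between the x axis of bracket and the x axis of bed, either way round below 0.06 rad and angle between bracket's own z axis and vertical below 0.06 rad and linear speed of bracket below 0.01 m/s and contact force between the fingers and bracket above 3 N); the arm keeps its last pose, push and grip.
It fails at once if the sprung fence is pushed back to its end stop (more than 15 mm) (x of fence in the frame of bed above 0.06 m).
It fails at once if a bystander (angle, motor, screwdriver) is moved by more than 30 mm (distance of any of angle, motor, screwdriver from where it was at the start of the episode above 0.03 m).
It also fails if it takes over 45 s, if anything falls off the work surface, if the arm or the gripper's body presses on something with over 40 N, if the wrist force passes 120 N, or if a joint passes its speed limit or range.

### The arm

A 6-joint arm with a two-finger parallel gripper is mounted at the origin on the work surface. World frame = base frame: x ahead of the robot, y to its left, z up, the work surface at z = 0. Lengths are in m, angles in rad, forces in N, time in s.
With the tool pointing down it reaches from about 0.425 to 0.95 m from the base axis. Payload 3.5 kg.
Tool frame: the origin (TCP) lies at the very end of the fingers, on their centre line; the grasp point (between the pads) lies 19 mm behind it; z points along the fingers, y is the direction in which the jaws open and shut (so a half turn about z gives the same grasp; the last joint's range is limited). The gripper opens to 85 mm and grips with 20 to 120 N. Pads are 22 mm wide; open, the fingers measure 114 mm over their backs; the gripper's body (76 mm by 85 mm) begins 54 mm behind the grasp point. The pads swing forward as they close: fully open they stand 13 mm farther back than shut.
Start: joints at [-1.354, 0.286, 1.577, -0, 1.279, -0.15], TCP at [0.242, -0.63, 0.231] pointing down, gripper open.
Joint ranges: [-2.77, 2.77], [-0.9, 2.22], [0.21, 2.48], [-1.53, 4.67], [0.24, 2.81], [-2.84, 2.84]. Speed limits (rad/s): [2.79, 2.79, 3.14, 3.14, 3.14, 3.14].

### API

Orientations are given as a unit quaternion [x, y, z, w].
In Python, from plant import get_state, vision, ctrl, cut_out gives the robot as it stands.
- The arm moves only by the tool jog_arm, never from a script. Its argument "commands" is text: rows parted by semicolons, each of 6 numbers parted by spaces: the shift along the world's x, y, z in m, then the turn, a rotation vector about the world's x, y, z in rad. A call has 1 to 20 rows; each row is the pose to reach, as a shift and turn from the pose commanded when the call began; what a row does not reach only later rows make up. A row lasts 1/8 s, in which the tool goes at most 62.5 mm and 10.7 degrees, less where a joint would pass 70% of its speed; a pose out of reach is approached as far as the arm can. A call with a gripper value outside its range is refused whole. "gripper" is the opening in per cent of the stroke, from 0 (shut) to 100 (fully open), set as the call begins (left out, the last holds). The fingers move at their own pace and stop on an object; "grip_force" is the grip in N (left out, the last holds). Time passes only in rows, so rows that repeat a pose let the fingers close. It gives the time, the measured TCP pose, the force and the opening at its end, in the units of the state.
- get_state(): the state, without advancing time (a new reading comes with each control period).
- vision.read_camera(name): name is "scene" or "side" or "wrist"; returns a dict with "frame" (384x512x3 uint8, red, green, blue), "z_map" (384x512 float32, m along the optical axis (not along the pixel's ray), 0 where there is no reading), "fx", "fy", "cx", "cy" (pixels), "R" (3x3) and "t" (3): a world point X has camera coordinates R X + t. Camera axes: x right, y down, z forward; pixel columns grow to the right and rows downward; lengths in m; the calibration is good to about 2 mm. A picture is of the moment at which its call begins.
- ctrl.sign_off(): hands the job in, once; it reports no verdict.
Trained networks look in the newest picture that a camera, given by its name, has taken for a name from the list of things; names that differ only in an ending like _2 or _b are one class to them, and where a whole thing is asked for, a point or a joint stands for the part that bears it (a point fixed in the world has none). Each returns a list of dicts, best first, with "conf" (0 to 1); they miss things now and then, are a little off and sometimes report something else, mostly with a low value. They report only what shows in the picture. A call takes as long as a camera call. They do not tell look-alikes from the thing itself.
- cut_out(camera, query): "pixels" (384x512 bool, what is visible of it) and "box" ([centre column, centre row, width, height] in pixels, round what is visible of it).
The state is a dict: "time": time; "qpos": joint angles; "dq": joint speeds; "joint_efforts": joint torques, N m; "eef_pos": TCP position; "tcp_rot": TCP orientation; "contact_force": force on the tool from outside, world axes, zero at the start; "wrist_torque": the same for the moment, N m; "opening": opening from 0.0 (shut) to 1.0 (fully open).
Only numpy, scipy, OpenCV 4.12 (cv2) and the standard library are available. Lean on these libraries where they do the work, as an engineer would, in place of code of your own. Each camera call takes 0.05 s, during which the arm holds its last target.

## Working session

There is one attempt and no reset: what is moved stays moved. The work goes in short steps, Python scripts to look and compute and a tool call to move; the robot and the scene stay as the last step left them, time stands still between calls to the robot, and variables do not carry over. Pictures are saved under pics/ and viewed, and the job is handed in when it is done.

Besides the shell and the picture viewer there is one more tool, called after "Emit:" as name(argument=value, ...) on one line, values as JSON. jog_arm: Moves the arm, as the interface text tells. Its arguments: {"type":"object","properties":{"commands":{"type":"string"},"gripper":{"type":"number"},"grip_force":{"type":"number"}},"required":["commands"]}

```bash
mkdir -p pics; ls
python3 - <<'E'
from plant import get_state, vision, ctrl, cut_out
import cv2, numpy as np
s=get_state()
for k,v in s.items(): print(k,np.round(v,3))
for c in ["scene","side","wrist"]:
    r=vision.read_camera(c)
    cv2.imwrite(f"pics/{c}0.png",r["frame"][:,:,::-1])
    print(c,r["fx"],r["cx"],r["cy"],np.round(r["R"],3).tolist(),np.round(r["t"],3), np.round(-r["R"].T@r["t"],3))
    np.savez(f"{c}0.npz",**r)
E
```

```text
pics
time 0.0
qpos [-1.354  0.287  1.578 -0.     1.279 -0.15 ]
dq [-0.     0.001 -0.001 -0.001 -0.001 -0.001]
joint_efforts [-3.0000e-03 -4.0599e+01 -2.9262e+01 -0.0000e+00  6.0000e-03 -0.0000e+00]
eef_pos [ 0.242 -0.629  0.23 ]
tcp_rot [ 0.983  0.182 -0.    -0.001]
contact_force [ 0.071 -0.094 -0.357]
wrist_torque [-0.01   0.007  0.01 ]
opening 0.998
scene 370.1548750300278 262.97827284164924 186.90145503016885 [[-0.457, 0.889, 0.012], [0.728, 0.381, -0.57], [-0.511, -0.252, -0.822]] [ 0.19  -0.357  1.455] [1.09  0.334 0.99 ]
side 483.52466588621934 257.6301532564447 184.75884215988117 [[-0.883, -0.469, 0.003], [-0.363, 0.68, -0.637], [0.296, -0.564, -0.771]] [0.474 0.181 1.274] [0.107 0.817 1.096]
wrist 286.33117963405596 254.0187932363372 183.12251265602208 [[0.358, -0.934, -0.002], [-0.889, -0.341, 0.306], [-0.286, -0.108, -0.952]] [-0.675 -0.039  0.381] [ 0.316 -0.602  0.374]
```

View pics/scene0.png

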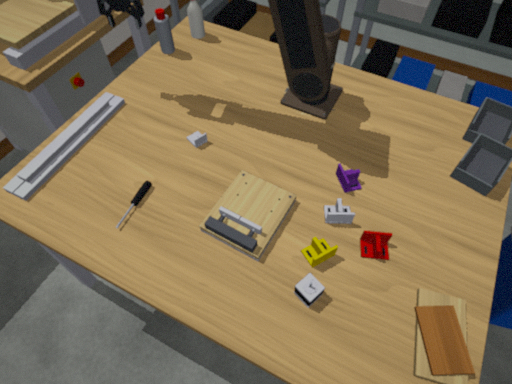

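View pics/side0.png

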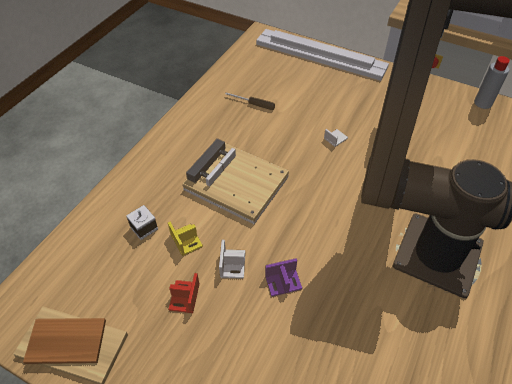

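View pics/wrist0.png

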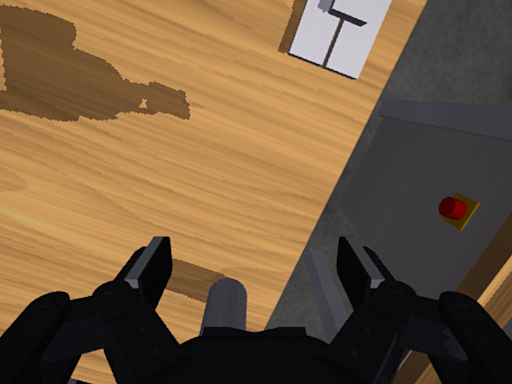

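Candidates for the bracket (scene pixels): silver at (339,212), purple at (348,178), red at (375,245), yellow at (319,251), and the plain angle at (198,138). By the description it's the silver ribbed one, on the side of the bed opposite the angle. I'll check a close crop and measure.

```bash
cat > h.py <<'E'
import numpy as np, cv2
def cloud(r):
    z=r["z_map"]; v,u=np.mgrid[:z.shape[0],:z.shape[1]]
    P=np.stack([(u-r["cx"])/r["fx"]*z,(v-r["cy"])/r["fy"]*z,z],-1)
    W=(P-r["t"])@r["R"]
    W[z<=0]=np.nan
    return W
E
python3 - <<'E'
from plant import get_state, vision, ctrl, cut_out
import cv2, numpy as np
from h import cloud
def fit_line(p):
    pass
out=[]
for c in ["scene","side"]:
    r=vision.read_camera(c); W=cloud(r); np.savez(f"{c}0.npz",**r)
    for q in ["bracket","bed","fence","angle","motor","screwdriver"]:
        for d in cut_out(c,q)[:5]:
            m=d["pixels"]; p=W[m]; p=p[~np.isnan(p[:,0])]
            col=r["frame"][m].mean(0)
            print(c,q,round(d["conf"],2),np.round(d["box"]),"rgb",np.round(col),"med",np.round(np.median(p,0),3),"min",np.round(np.percentile(p,2,axis=0),3),"max",np.round(np.percentile(p,98,axis=0),3))
    u,v=(339,212) if c=="scene" else (232,262)
    out.append(cv2.resize(r["frame"][v-30:v+30,u-30:u+30,::-1],(390,390),interpolation=cv2.INTER_CUBIC))
cv2.imwrite("pics/crop0.png",np.hstack(out))
E
```

```text
scene bracket 0.92 [319. 251.  36.  28.] rgb [150. 138.   4.] med [0.615 0.277 0.02 ] min [0.569 0.238 0.004] max [0.655 0.318 0.057]
scene bracket 0.91 [348. 180.  23.  26.] rgb [80. 39. 99.] med [0.332 0.267 0.027] min [0.285 0.22  0.002] max [0.371 0.303 0.056]
scene bracket 0.88 [338. 210.  32.  26.] rgb [137. 136. 141.] med [0.477 0.281 0.028] min [0.43  0.243 0.004] max [0.504 0.324 0.057]
scene bracket 0.7 [373. 245.  31.  33.] rgb [130.  14.   9.] med [0.517 0.412 0.012] min [0.487 0.371 0.003] max [0.557 0.456 0.056]
scene bracket 0.56 [241. 220.  44.  28.] rgb [145. 144. 145.] med [0.643 0.04  0.058] min [ 0.631 -0.029  0.031] max [0.648 0.106 0.064]
scene bed 0.56 [248. 216.  98.  85.] rgb [153. 139. 106.] med [0.604 0.046 0.031] min [ 0.475 -0.058  0.005] max [0.709 0.138 0.062]
scene fence 0.83 [241. 219.  45.  27.] rgb [145. 144. 145.] med [0.643 0.046 0.057] min [ 0.618 -0.028  0.029] max [0.648 0.106 0.064]
scene angle 0.61 [199. 141.  21.  20.] rgb [142. 141. 144.] med [ 0.408 -0.255  0.009] min [ 0.373 -0.302  0.001] max [ 0.434 -0.239  0.041]
scene motor 0.58 [311.
[... 759 characters left out ...]
x [0.701 0.143 0.062]
side bed 0.42 [222. 167.  30.  36.] rgb [134. 128. 126.] med [0.634 0.048 0.054] min [ 0.629 -0.025  0.031] max [0.645 0.109 0.064]
side fence 0.74 [221. 167.  31.  34.] rgb [136. 131. 129.] med [0.634 0.047 0.056] min [ 0.629 -0.024  0.033] max [0.644 0.107 0.064]
side angle 0.68 [335. 138.  20.  19.] rgb [156. 149. 146.] med [ 0.4   -0.252  0.009] min [ 0.372 -0.303  0.001] max [ 0.431 -0.235  0.042]
side motor 0.6 [142. 221.  33.  32.] rgb [129. 124. 122.] med [0.718 0.306 0.054] min [0.697 0.27  0.001] max [0.762 0.332 0.061]
side screwdriver 0.77 [263. 104.  30.   7.] rgb [67. 55. 41.] med [ 0.671 -0.29   0.02 ] min [ 0.637 -0.31   0.005] max [ 0.724 -0.28   0.028]
```

View pics/crop0.png

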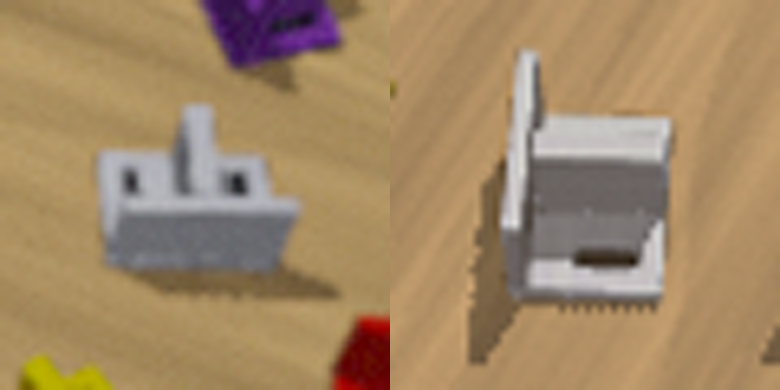

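```bash
cat >> h.py <<'E'
from scipy.optimize import least_squares
BR=np.array([[-30,30,-40,40,0,8],[22,30,-40,40,0,55],[-30,22,-6,6,8,50]])/1000
BED=np.array([[-120,120,-100,100,0,30],[45,57,-70,70,30,60],[88,118,-80,80,30,60]])/1000
def sdf(P,B):
    out=[]
    for b in B:
        c=(b[::2]+b[1::2])/2; h=(b[1::2]-b[::2])/2
        q=np.abs(P-c)-h
        out.append(np.linalg.norm(np.maximum(q,0),axis=1)+np.minimum(q.max(1),0))
    return np.min(out,0)
def fit(P,B,x0,full=True):
    def f(p):
        c,s=np.cos(p[2]),np.sin(p[2])
        Q=P-np.array([p[0],p[1],p[3]])
        Q=np.stack([c*Q[:,0]+s*Q[:,1],-s*Q[:,0]+c*Q[:,1],Q[:,2]],1)
        return sdf(Q,B)
    r=least_squares(f,x0,loss="soft_l1",f_scale=0.002,x_scale=[.01,.01,.1,.01])
    return r.x,np.sqrt(np.mean(r.fun**2)),np.median(np.abs(f(r.x)))
E
python3 - <<'E'
import numpy as np
from h import *
W={c:cloud(np.load(f"{c}0.npz")).reshape(-1,3) for c in ["scene","side"]}
W["both"]=np.vstack([W["scene"],W["side"]])
for c,w in W.items():
    w=w[~np.isnan(w[:,0])]
    zb=w[(np.abs(w[:,0]-.5)<.2)&(np.abs(w[:,1]-.1)<.3)&(w[:,2]<.003)]
    print(c,"bench z",np.median(zb[:,2]))
    b=w[(w[:,0]>.415)&(w[:,0]<.52)&(w[:,1]>.225)&(w[:,1]<.34)&(w[:,2]>.004)&(w[:,2]<.07)]
    for y in (0,.3,-.3): print(c,"br",len(b),[np.round(v,4) for v in fit(b,BR,[.47,.28,y,0])])
    b=w[(w[:,0]>.42)&(w[:,0]<.76)&(w[:,1]>-.11)&(w[:,1]<.21)&(w[:,2]>.006)&(w[:,2]<.08)]
    for y in (0,.3,-.3): print(c,"bed",len(b),[np.round(v,4) for v in fit(b,BED,[.59,.04,y,0])])
E
```

```text
scene bench z 0.00011267451597821729
scene br 531 [array([0.4608, 0.2795, 0.4503, 0.0005]), np.float64(0.0037), np.float64(0.0008)]
scene br 531 [array([0.4608, 0.2795, 0.4503, 0.0005]), np.float64(0.0037), np.float64(0.0008)]
scene br 531 [array([0.4672, 0.2823, 0.4434, 0.0008]), np.float64(0.0038), np.float64(0.0012)]
scene bed 4824 [array([ 5.875e-01,  3.820e-02, -4.270e-02,  4.000e-04]), np.float64(0.0023), np.float64(0.001)]
scene bed 4824 [array([ 5.875e-01,  3.820e-02, -4.270e-02,  4.000e-04]), np.float64(0.0023), np.float64(0.001)]
scene bed 4824 [array([ 5.875e-01,  3.820e-02, -4.270e-02,  4.000e-04]), np.float64(0.0023), np.float64(0.001)]
side bench z -2.6290408021279497e-05
side br 748 [array([0.4611, 0.2819, 0.4441, 0.0006]), np.float64(0.0043), np.float64(0.001)]
side br 748 [array([0.4611, 0.2819, 0.4441, 0.0006]), np.float64(0.0043), np.float64(0.001)]
side br 748 [array([0.4611, 0.2819, 0.4441, 0.0006]), np.float64(0.0043), np.float64(0.001)]
side bed 5110 [array([ 5.873e-01,  4.010e-02, -4.320e-02,  1.000e-04]), np.float64(0.004), np.float64(0.0013)]
side bed 5110 [
[... 159 characters left out ...]
0e-04]), np.float64(0.004), np.float64(0.0013)]
both bench z 4.410603493756527e-05
both br 1279 [array([0.4603, 0.281 , 0.4469, 0.0005]), np.float64(0.0041), np.float64(0.001)]
both br 1279 [array([0.4603, 0.281 , 0.4469, 0.0005]), np.float64(0.0041), np.float64(0.001)]
both br 1279 [array([0.4603, 0.281 , 0.4469, 0.0005]), np.float64(0.0041), np.float64(0.001)]
both bed 9934 [array([ 5.874e-01,  3.950e-02, -4.340e-02,  3.000e-04]), np.float64(0.0033), np.float64(0.0012)]
both bed 9934 [array([ 5.874e-01,  3.950e-02, -4.340e-02,  3.000e-04]), np.float64(0.0033), np.float64(0.0012)]
both bed 9934 [array([ 5.874e-01,  3.950e-02, -4.340e-02,  3.000e-04]), np.float64(0.0033), np.float64(0.0012)]
```

The silver piece is the bracket: it has a rib, two slots and its flat back towards the scene camera (world +x). I fitted it at (0.4605, 0.281) with yaw 0.447, and both cameras agree. The bed is at (0.5874, 0.0395) with yaw -0.043. I'm moving to hover over the rib.

Emit:
jog_arm(commands="0.05 0.04 0 0 0 0; 0.1 0.085 0 0 0 0; 0.14 0.13 0 0 0 0; 0.18 0.18 0 0 0 0; 0.21 0.235 0 0 0 0; 0.23 0.29 0 0 0 0; 0.25 0.35 0 0 0 0; 0.26 0.41 0 0 0 0; 0.27 0.47 0 0 0 0; 0.27 0.53 0 0 0 0.02; 0.265 0.59 0 0 0 0.04; 0.255 0.65 0 0 0 0.06; 0.245 0.71 0 0 0 0.08; 0.235 0.77 -0.02 0 0 0.081; 0.225 0.825 -0.04 0 0 0.081; 0.22 0.88 -0.06 0 0 0.081; 0.215 0.908 -0.08 0 0 0.081; 0.215 0.908 -0.08 0 0 0.081; 0.215 0.908 -0.08 0 0 0.081; 0.215 0.908 -0.08 0 0 0.081", gripper=50, grip_force=60)

```text
time: 3.35
eef_pos: [0.4581, 0.2771, 0.1525]
tcp_rot: [0.975, 0.221, 0.001, -0.0]
contact_force: [-0.0, 0.2, 0.7]
opening: 0.503
```

Run:
```python
from plant import get_state, vision, ctrl, cut_out
import cv2, numpy as np
from h import *
s=get_state(); print(s["time"],np.round(s["eef_pos"],4),np.round(s["tcp_rot"],4),s["opening"],np.round(s["qpos"],3))
r=vision.read_camera("wrist"); np.savez("w1.npz",**r)
cv2.imwrite("pics/wrist1.png",r["frame"][:,:,::-1])
w=cloud(r).reshape(-1,3); w=w[~np.isnan(w[:,0])]
b=w[(w[:,0]>.405)&(w[:,0]<.53)&(w[:,1]>.215)&(w[:,1]<.345)&(w[:,2]>.004)&(w[:,2]<.062)]
print(len(b),[np.round(v,4) for v in fit(b,BR,[.46,.281,.447,0])])
```

```text
3.35 [0.4581 0.2771 0.1525] [ 0.9752  0.2212  0.001  -0.    ] 0.5027730903612257 [ 0.354  0.059  1.988 -0.     1.093  1.479]
4726 [array([0.462 , 0.2792, 0.4509, 0.001 ]), np.float64(0.0006), np.float64(0.0003)]
```

View pics/wrist1.png

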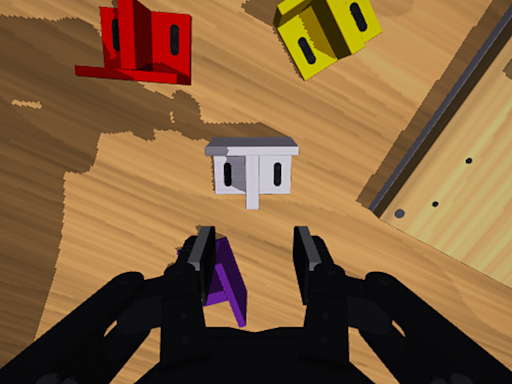

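The wrist view shows the silver bracket at (252,170) with its back plate on the far side, and the rib is centred between the jaws. The fit has a 0.6 mm residual and puts the lateral offset at 0.2 mm. Descending to grip the rib.

Emit:
jog_arm(commands="0 0 -0.04 0 0 0.004; 0 0 -0.08 0 0 0.004; 0 0 -0.11 0 0 0.004; 0 0 -0.125 0 0 0.004; 0 0 -0.13 0 0 0.004; 0 0 -0.13 0 0 0.004; 0 0 -0.13 0 0 0.004")

```text
time: 4.28
eef_pos: [0.4582, 0.2783, 0.0227]
tcp_rot: [0.975, 0.224, 0.001, -0.0]
contact_force: [-0.3, 0.1, -0.1]
opening: 0.499
```

Emit:
jog_arm(commands="0 0 0 0 0 0; 0 0 0 0 0 0; 0 0 0 0 0 0; 0 0 0 0 0 0; 0 0 0 0 0 0; 0 0 0 0 0 0", gripper=0, grip_force=70)

```text
time: 5.03
eef_pos: [0.4577, 0.2782, 0.0222]
tcp_rot: [0.975, 0.224, 0.001, -0.0]
contact_force: [-1.0, -0.2, 5.6]
opening: 0.126
```

Run:
```python
from plant import get_state, vision, ctrl, cut_out
import cv2, numpy as np
from h import *
s=get_state(); print(s["time"],np.round(s["eef_pos"],4),np.round(s["tcp_rot"],4),s["opening"],s["contact_force"])
r=vision.read_camera("wrist"); np.savez("w2.npz",**r)
cv2.imwrite("pics/wrist2.png",r["frame"][:,:,::-1])
w=cloud(r).reshape(-1,3); w=w[~np.isnan(w[:,0])]
b=w[(w[:,0]>.405)&(w[:,0]<.53)&(w[:,1]>.215)&(w[:,1]<.345)&(w[:,2]>.004)&(w[:,2]<.062)]
print(len(b),[np.round(v,4) for v in fit(b,BR,[.46,.281,.447,0])])
```

```text
5.025 [0.4577 0.2782 0.0222] [ 9.746e-01  2.241e-01  6.000e-04 -1.000e-04] 0.12598797951245722 [-1.03768204 -0.17717791  5.60100456]
15458 [array([0.4622, 0.2794, 0.453 , 0.0011]), np.float64(0.0029), np.float64(0.0003)]
```

View pics/wrist2.png

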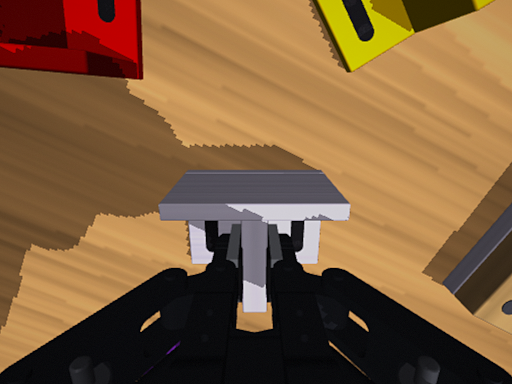

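Gripped, at an opening of 10.7 mm against the 12 mm rib. I'll lift and carry it to hover over the bed, turning it parallel to the bed.

Emit:
jog_arm(commands="0 0 0.02 0 0 0; 0 0 0.06 0 0 0; 0 0 0.1 0 0 0; 0.01 -0.02 0.11 0 0 -0.04; 0.025 -0.06 0.11 0 0 -0.12; 0.045 -0.105 0.11 0 0 -0.22; 0.065 -0.15 0.11 0 0 -0.32; 0.085 -0.195 0.11 0 0 -0.42; 0.1 -0.225 0.11 0 0 -0.48; 0.105 -0.238 0.1 0 0 -0.496; 0.105 -0.238 0.08 0 0 -0.496; 0.105 -0.238 0.07 0 0 -0.496; 0.105 -0.238 0.07 0 0 -0.496; 0.105 -0.238 0.07 0 0 -0.496; 0.105 -0.238 0.07 0 0 -0.496")

```text
time: 6.95
eef_pos: [0.5627, 0.0402, 0.0922]
tcp_rot: [1.0, -0.022, 0.001, 0.0]
contact_force: [0.1, -0.6, -3.0]
opening: 0.128
```

```bash
cat > meas.py <<'E'
from plant import get_state, vision, ctrl, cut_out
import cv2, numpy as np, sys
from h import *
n=sys.argv[1]
s=get_state(); print(s["time"],np.round(s["eef_pos"],4),np.round(s["tcp_rot"],4),round(s["opening"],3),np.round(s["contact_force"],1),np.round(s["wrist_torque"],2))
tp=s["eef_pos"]; yaw=2*np.arctan2(s["tcp_rot"][1],s["tcp_rot"][0]); print("tool yaw",yaw)
for c in ["wrist","scene","side"]:
    r=vision.read_camera(c); np.savez(f"{c}{n}.npz",**r)
    cv2.imwrite(f"pics/{c}{n}.png",r["frame"][:,:,::-1])
    w=cloud(r).reshape(-1,3); w=w[~np.isnan(w[:,0])]
    # local bracket frame guess
    cy,sy=np.cos(yaw),np.sin(yaw)
    o=np.array([tp[0]+.0045*cy,tp[1]+.0045*sy,tp[2]-.0222])
    q=w-o; l=np.stack([cy*q[:,0]+sy*q[:,1],-sy*q[:,0]+cy*q[:,1],q[:,2]],1)
    m=(np.abs(l[:,1])<.05)&(l[:,0]>-.04)&(l[:,0]<.0345)&(l[:,2]>.004)&(l[:,2]<.06)
    # drop the gripper: beyond the rib and above foot
    m&=~((l[:,0]<.02)&(l[:,2]>.012))
    b=w[m]
    f,e,md=fit(b,BR,[o[0],o[1],yaw,o[2]])
    print(c,"br",len(b),np.round(f,4),round(e,4),round(md,4))
    bed=w[(w[:,0]>.42)&(w[:,0]<.76)&(w[:,1]>-.11)&(w[:,1]<.21)&(w[:,2]>.006)&(w[:,2]<.034)]
    q=w-np.array([.5874,.0395,0]); a=-.0434; l=np.stack([np.cos(a)*q[:,0]+np.sin(a)*q[:,1],-np.sin(a)*q[:,0]+np.cos(a)*q[:,1],q[:,2]],1)
    k=(np.abs(l[:,1])<.08)&(l[:,0]>.04)&(l[:,0]<.064)&(l[:,2]>.032)&(l[:,2]<.0625)
    F=np.array([[0,.012,-.07,.07,0,.03]])
    ff,e,md=fit(w[k],F,[.5874+.045,.0395-.002,a,.03])
    k2=(np.abs(l[:,1])<.09)&(l[:,0]>.08)&(l[:,0]<.125)&(l[:,2]>.04)&(l[:,2]<.0625)
    K=np.array([[.088,.118,-.08,.08,.03,.06]])
    print(c,"fence",k.sum(),np.round(ff,4),round(e,4),round(md,4))
    if k2.sum()>50:
        fk,e,md=fit(w[k2],K,[.5874,.0395,a,0]); print(c,"block->bed",k2.sum(),np.round(fk,4),round(e,4))
    for nm,a0 in (("fit",f),):
        d=a0[:2]-ff[:2]; A=ff[2]
        print(c,"bracket rel fence: x",round(np.cos(A)*d[0]+np.sin(A)*d[1]+.03,4),"y",round(-np.sin(A)*d[0]+np.cos(A)*d[1]+.03*np.sin(f[2]-A),4),"dyaw",round(f[2]-A,4),"z",round(f[3]-ff[3],4))
E
python3 meas.py 3
```

```text
6.95 [0.5627 0.0402 0.0922] [ 9.998e-01 -2.180e-02  9.000e-04  0.000e+00] 0.128 [ 0.1 -0.6 -3. ] [0.   0.   0.05]
tool yaw -0.0436640369394537
wrist br 11223 [ 0.5675  0.039  -0.0439  0.071 ] 0.0004 0.0002
wrist fence 5414 [ 0.6343  0.036  -0.0454  0.0314] 0.0012 0.0005
wrist block->bed 9916 [ 0.5878  0.0391 -0.0429  0.0009] 0.0014
wrist bracket rel fence: x -0.0369 y -0.0 dyaw 0.0016 z 0.0396
scene br 421 [ 0.5665  0.0387 -0.0438  0.0704] 0.0012 0.0007
scene fence 347 [ 0.6325  0.0363 -0.0422  0.0306] 0.0016 0.0007
scene block->bed 650 [ 5.872e-01  3.820e-02 -4.250e-02  2.000e-04] 0.0014
scene bracket rel fence: x -0.036 y -0.0004 dyaw -0.0016 z 0.0398
side br 333 [ 0.5668  0.0413 -0.0467  0.0699] 0.0016 0.001
side fence 229 [ 0.6326  0.0392 -0.0274  0.0303] 0.0015 0.0009
side block->bed 557 [ 5.868e-01  3.940e-02 -4.150e-02 -3.000e-04] 0.0018
side bracket rel fence: x -0.0358 y -0.0003 dyaw -0.0193 z 0.0396
```

View pics/wrist3.png

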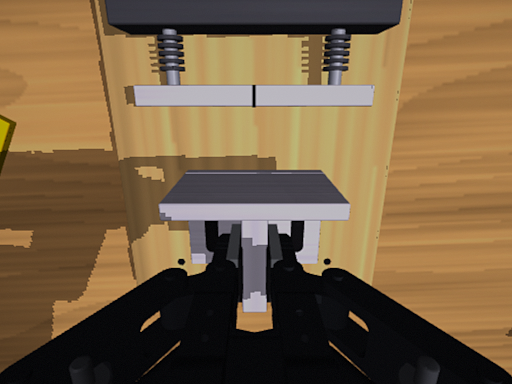

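View pics/side3.png

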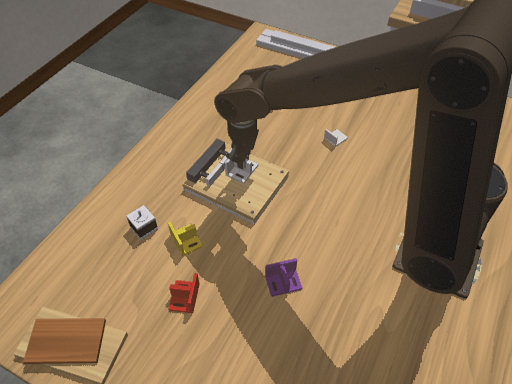

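Wrist view: the back-plate edge at row 170 is parallel to the fence at row 95, with the fence's mid-line at column 254 and the rib at 255. All three cameras put the bracket about 36 mm from the fence, centred within 0.5 mm and 39.7 mm above the bed. Lowering it.

Emit:
jog_arm(commands="0 0 -0.015 0 0 0; 0 0 -0.028 0 0 0; 0 0 -0.034 0 0 0; 0 0 -0.037 0 0 0; 0 0 -0.037 0 0 0; 0 0 -0.037 0 0 0")

```text
time: 7.85
eef_pos: [0.5625, 0.0399, 0.0548]
tcp_rot: [1.0, -0.022, 0.001, 0.0]
contact_force: [0.2, 0.5, -2.4]
opening: 0.128
```

Emit:
jog_arm(commands="0 0 -0.001 0 0 0; 0 0 -0.002 0 0 0; 0 0 -0.003 0 0 0; 0 0 -0.003 0 0 0; 0 0 -0.003 0 0 0")

```text
time: 8.48
eef_pos: [0.5622, 0.0399, 0.0522]
tcp_rot: [1.0, -0.022, -0.0, 0.0]
contact_force: [-4.4, -0.0, 6.1]
opening: 0.126
```

Emit:
jog_arm(commands="0.001 0 0.0004 0 0 0; 0.006 -0.0003 0.0004 0 0 0; 0.014 -0.0006 0.0004 0 0 0; 0.022 -0.001 0.0004 0 0 0; 0.029 -0.0013 0.0004 0 0 0; 0.033 -0.0014 0.0004 0 0 0; 0.033 -0.0014 0.0004 0 0 0; 0.033 -0.0014 0.0004 0 0 0")

```text
time: 9.48
eef_pos: [0.5954, 0.0385, 0.0522]
tcp_rot: [1.0, -0.022, 0.0, 0.0]
contact_force: [-3.4, -0.3, 6.1]
opening: 0.124
```

```bash
python3 meas.py 4
```

```text
9.475 [0.5954 0.0385 0.0522] [ 9.998e-01 -2.210e-02  4.000e-04  0.000e+00] 0.124 [-3.4 -0.3  6.1] [0.03 0.45 0.07]
tool yaw -0.04413395913243822
wrist br 10345 [ 0.6003  0.0381 -0.0435  0.0309] 0.0008 0.0003
wrist fence 10714 [ 0.6329  0.0375 -0.0433  0.0314] 0.0013 0.0004
wrist block->bed 28525 [ 0.5866  0.0394 -0.0424  0.0009] 0.001
wrist bracket rel fence: x -0.0026 y -0.0008 dyaw -0.0003 z -0.0004
scene br 340 [ 0.5995  0.0373 -0.0418  0.0307] 0.0017 0.0008
scene fence 393 [ 0.6323  0.0368 -0.0367  0.0306] 0.002 0.0008
scene block->bed 642 [ 0.5873  0.0383 -0.0425  0.    ] 0.0015
scene bracket rel fence: x -0.0028 y -0.0009 dyaw -0.0051 z 0.0002
side br 334 [ 0.5991  0.0406 -0.0655  0.03  ] 0.002 0.0012
side fence 115 [ 0.6305  0.0396 -0.0768  0.0303] 0.0018 0.0009
side block->bed 510 [ 5.87e-01  4.09e-02 -4.48e-02 -2.00e-04] 0.0018
side bracket rel fence: x -0.0013 y -0.0011 dyaw 0.0113 z -0.0004
```

View pics/wrist4.png

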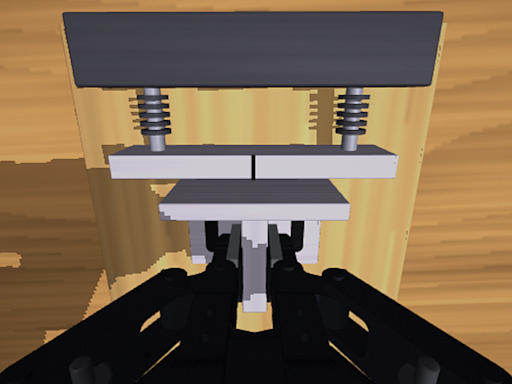

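The gap is about 2.6 mm, with the bracket centred and square. Bed friction alone takes about 3.4 N. Pressing in gradually, just short of the target.

Emit:
jog_arm(commands="0.001 0 0.0002 0 0 0; 0.002 -0.0001 0.0002 0 0 0; 0.0035 -0.0002 0.0002 0 0 0; 0.005 -0.0002 0.0002 0 0 0; 0.0065 -0.0003 0.0002 0 0 0; 0.008 -0.0003 0.0002 0 0 0; 0.008 -0.0003 0.0002 0 0 0; 0.008 -0.0003 0.0002 0 0 0; 0.008 -0.0003 0.0002 0 0 0")

```text
time: 10.75
eef_pos: [0.6008, 0.0383, 0.0524]
tcp_rot: [1.0, -0.022, -0.003, 0.0]
contact_force: [-11.3, 0.4, 10.0]
opening: 0.129
```

```bash
sed -i 's/l\[:,0\]<.064)/l[:,0]<.072)/' meas.py; python3 meas.py 5
```

```text
10.75 [0.6008 0.0383 0.0524] [ 9.998e-01 -2.180e-02 -3.300e-03  1.000e-04] 0.129 [-11.3   0.4  10. ] [-0.01  1.61 -0.  ]
tool yaw -0.04360987578677189
wrist br 10629 [ 0.6062  0.0378 -0.0434  0.0311] 0.0013 0.0005
wrist fence 10649 [ 0.6363  0.037  -0.0431  0.0314] 0.0023 0.0005
wrist block->bed 27599 [ 0.5865  0.0389 -0.0439  0.0009] 0.001
wrist bracket rel fence: x -0.0 y -0.0005 dyaw -0.0003 z -0.0003
scene br 339 [ 0.6054  0.037  -0.0486  0.0309] 0.0019 0.001
scene fence 378 [ 0.6352  0.0368 -0.044   0.0308] 0.0031 0.0008
scene block->bed 642 [ 5.871e-01  3.800e-02 -4.120e-02  3.000e-04] 0.0014
scene bracket rel fence: x 0.0002 y -0.0013 dyaw -0.0046 z 0.0001
side br 336 [ 0.6053  0.041  -0.0257  0.0302] 0.002 0.0013
side fence 148 [ 0.6275  0.0401 -0.1756  0.0305] 0.0035 0.0014
side block->bed 473 [ 5.873e-01  3.970e-02 -3.830e-02 -2.000e-04] 0.0017
side bracket rel fence: x 0.008 y 0.0014 dyaw 0.1499 z -0.0004
```

View pics/wrist5.png

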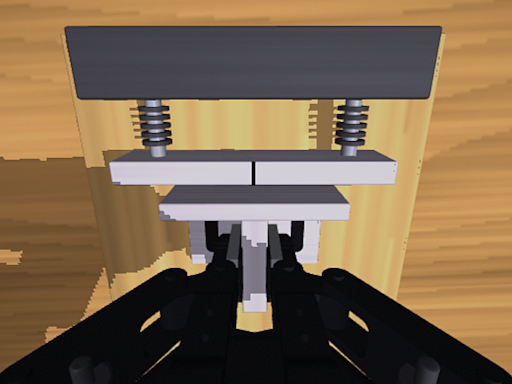

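Contact made. The fence has moved about 3.3 mm, roughly 5 N. The wrist reads 11.3 N in total, including bed friction. The arm yields a little, so about 5 mm more command is needed; I'll do 4 mm and measure.

Emit:
jog_arm(commands="0.001 0 0.0003 0 0 0; 0.002 -0.0001 0.0004 0 0 0; 0.003 -0.0001 0.0004 0 0 0; 0.004 -0.0002 0.0004 0 0 0; 0.004 -0.0002 0.0004 0 0 0; 0.004 -0.0002 0.0004 0 0 0; 0.004 -0.0002 0.0004 0 0 0; 0.004 -0.0002 0.0004 0 0 0")

```text
time: 11.9
eef_pos: [0.6031, 0.0382, 0.0525]
tcp_rot: [1.0, -0.022, -0.006, 0.0]
contact_force: [-15.1, -0.2, 14.3]
opening: 0.125
```

```bash
python3 meas.py 6
```

```text
11.9 [0.6031 0.0382 0.0525] [ 0.9997 -0.0217 -0.0056  0.    ] 0.125 [-15.1  -0.2  14.3] [-0.02  2.2   0.02]
tool yaw -0.04337600465851961
wrist br 10611 [ 0.6087  0.0379 -0.0431  0.0311] 0.0013 0.0005
wrist fence 10501 [ 0.6385  0.0369 -0.0427  0.0314] 0.0017 0.0005
wrist block->bed 27296 [ 0.5865  0.0394 -0.0431  0.0009] 0.001
wrist bracket rel fence: x 0.0001 y -0.0003 dyaw -0.0005 z -0.0002
scene br 332 [ 0.6078  0.0376 -0.0383  0.0309] 0.0019 0.001
scene fence 386 [ 0.6378  0.0373 -0.0453  0.0308] 0.0026 0.0009
scene block->bed 648 [ 5.873e-01  3.830e-02 -4.230e-02  2.000e-04] 0.0015
scene bracket rel fence: x 0.0001 y -0.0008 dyaw 0.007 z 0.0001
side br 335 [ 0.6076  0.0401 -0.0374  0.0305] 0.002 0.0011
side fence 175 [ 0.6272  0.0411 -0.218   0.0308] 0.003 0.0015
side block->bed 477 [ 5.87e-01  3.98e-02 -3.82e-02 -2.00e-04] 0.0019
side bracket rel fence: x 0.0111 y 0.0002 dyaw 0.1806 z -0.0002
```

Emit:
jog_arm(commands="0.0005 0 0.0002 0 0 0; 0.001 0 0.0004 0 0 0; 0.0017 -0.0001 0.0004 0 0 0; 0.0017 -0.0001 0.0004 0 0 0; 0.0017 -0.0001 0.0004 0 0 0; 0.0017 -0.0001 0.0004 0 0 0; 0.0017 -0.0001 0.0004 0 0 0; 0.0017 -0.0001 0.0004 0 0 0; 0.0017 -0.0001 0.0004 0 0 0; 0.0017 -0.0001 0.0004 0 0 0; 0.0017 -0.0001 0.0004 0 0 0; 0.0017 -0.0001 0.0004 0 0 0")

```text
time: 13.55
eef_pos: [0.6041, 0.0382, 0.0526]
tcp_rot: [1.0, -0.022, -0.007, 0.0]
contact_force: [-15.7, -1.0, 13.8]
opening: 0.124
```

```bash
python3 meas.py 7
python3 - <<'E'
# tilt of bracket from wrist: plane of the visible foot/back top edge; rest vs now
import numpy as np
from h import *
for n,x,y,zt in (("3",.5675,.039,.0705),("7",.609,.0379,.030)):
    w=cloud(np.load(f"wrist{n}.npz")).reshape(-1,3); w=w[~np.isnan(w[:,0])]
    a=-.0434;q=w-[x,y,zt]; l=np.stack([np.cos(a)*q[:,0]+np.sin(a)*q[:,1],-np.sin(a)*q[:,0]+np.cos(a)*q[:,1],q[:,2]],1)
    top=l[(np.abs(l[:,1])<.038)&(l[:,0]>.0225)&(l[:,0]<.0285)&(abs(l[:,2]-.055)<.004)]
    foot=l[(np.abs(l[:,1])<.038)&(np.abs(l[:,1])>.01)&(l[:,0]>-.029)&(l[:,0]<.018)&(abs(l[:,2]-.008)<.004)]
    for nm,p in (("top",top),("foot",foot)):
        A=np.c_[p[:,:2],np.ones(len(p))]; c=np.linalg.lstsq(A,p[:,2],rcond=None)[0]
        print(n,nm,len(p),"dz/dx,dz/dy",np.round(c[:2],4),"z mean",p[:,2].mean().round(4))
E
```

```text
13.55 [0.6041 0.0382 0.0526] [ 0.9997 -0.0217 -0.0066  0.    ] 0.124 [-15.7  -1.   13.8] [-0.    2.47 -0.06]
tool yaw -0.043347740571176414
wrist br 10634 [ 0.6097  0.0378 -0.043   0.0312] 0.0013 0.0005
wrist fence 10400 [ 0.6394  0.0364 -0.0429  0.0314] 0.0016 0.0004
wrist block->bed 27102 [ 0.5864  0.0395 -0.0436  0.0009] 0.001
wrist bracket rel fence: x 0.0002 y 0.0001 dyaw -0.0002 z -0.0002
scene br 338 [ 0.6089  0.0371 -0.0445  0.0307] 0.0018 0.0009
scene fence 375 [ 0.6386  0.0373 -0.0387  0.0306] 0.0027 0.001
scene block->bed 642 [ 5.874e-01  3.850e-02 -4.490e-02  1.000e-04] 0.0014
scene bracket rel fence: x 0.0004 y -0.0016 dyaw -0.0058 z 0.0001
side br 336 [ 0.6085  0.0404 -0.0429  0.0302] 0.0018 0.0012
side fence 190 [ 0.6282  0.0406 -0.196   0.0309] 0.0033 0.0015
side block->bed 464 [ 5.872e-01  3.980e-02 -3.910e-02 -1.000e-04] 0.0018
side bracket rel fence: x 0.0107 y 0.0005 dyaw 0.1531 z -0.0007
3 top 2355 dz/dx,dz/dy [0.0201 0.0001] z mean 0.0554
3 foot 2359 dz/dx,dz/dy [0.0084 0.0007] z mean 0.0085
7 top 2227 dz/dx,dz/dy [0.0186 0.0007] z mean 0.0558
7 foot 2345 dz/dx,dz/dy [-0.0068 -0.0005] z mean 0.0095
```

View pics/wrist7.png

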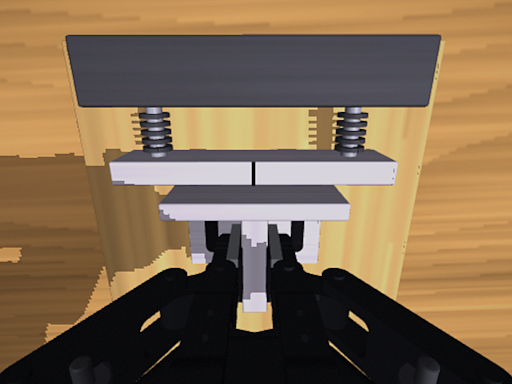

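View pics/scene7.png

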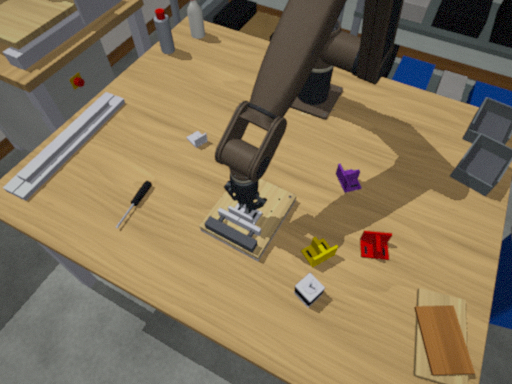

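Fence travel is 6.3–6.5 mm, which is about 9.6 N. Checking that it holds steady before handing in.

Emit:
jog_arm(commands="0 0 0 0 0 0; 0 0 0 0 0 0; 0 0 0 0 0 0; 0 0 0 0 0 0; 0 0 0 0 0 0; 0 0 0 0 0 0; 0 0 0 0 0 0; 0 0 0 0 0 0")

```text
time: 14.7
eef_pos: [0.6041, 0.0382, 0.0526]
tcp_rot: [1.0, -0.022, -0.007, 0.0]
contact_force: [-17.3, -1.1, 14.3]
opening: 0.129
```

```bash
python3 meas.py 8 | grep -v side; python3 -c "
from plant import ctrl
print(ctrl.sign_off())"
```

```text
14.7 [0.6041 0.0382 0.0526] [ 0.9997 -0.0217 -0.0066  0.    ] 0.129 [-17.3  -1.1  14.3] [-0.05  2.43 -0.02]
tool yaw -0.043373122949998504
wrist br 10615 [ 0.6097  0.0379 -0.0433  0.0312] 0.0013 0.0005
wrist fence 10406 [ 0.6395  0.0374 -0.0429  0.0314] 0.0016 0.0004
wrist block->bed 27104 [ 0.5863  0.039  -0.0435  0.0009] 0.001
wrist bracket rel fence: x 0.0002 y -0.0009 dyaw -0.0004 z -0.0002
scene br 340 [ 0.609   0.0373 -0.0426  0.0309] 0.002 0.0009
scene fence 391 [ 0.6385  0.0363 -0.0426  0.0308] 0.0024 0.0008
scene block->bed 655 [ 5.872e-01  3.860e-02 -4.460e-02  3.000e-04] 0.0015
scene bracket rel fence: x 0.0004 y -0.0002 dyaw 0.0 z 0.0001
the job is handed in; nothing more can be done
None
```

The silver ribbed bracket is standing on the bed with its flat back against the fence. The arm is still gripping and pushing it, and I have handed the job in at about 15 s.

**Last checks**
- **Push:** the fence has moved back about 6.2–6.6 mm, which is roughly 9.5–10 N from the springs. That is well short of the 16 mm end stop.
- **Position:** the bracket is centred on the fence within about 1 mm, square to it within 0.01 rad and within 1 mm of the bed top. It leans by about 0.015 rad at most.
- **Steadiness:** the arm's pose did not change over the last second of holding.
- **Surroundings:** the angle, motor, screwdriver and coloured look-alikes are in the same places in the scene picture; I did not measure them again.

**Where readings disagreed**
- **Wrist force:** it reads 16–17 N along the push. I put the extra 6 N or so down to friction on the bed, because the arm also presses down with about 17 N. The push figure is therefore from the fence travel, not read directly.
- **Side camera:** once the bracket touched the fence, its fence fit was unusable (0.15–0.2 rad off). I relied on the wrist and scene cameras, which agreed.

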